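Dock a calibration syringe and draw its piston rod for a leak test

TASK

Pick up the blue calibration syringe and seat its foot plate fully down over the two pegs of the white leak-test dock (either way round, rod still home), then let go of it. Then take the black knob and draw the piston rod straight up by 50 mm, so that its yellow band has just come wholly out of the barrel; the rod must stay in line without binding, must not be pulled right out, and the syringe must stay seated. Finish while still holding the rod still there, not touching the rest of the syringe; leave the carton, the bottle and the cup alone.

Things in the scene. Friction and masses are not known exactly. Their poses are not given: they have to be found in the camera images.
- syringe: Loose upright syringe, 0.5 kg. Origin: centre of its underside, z up. Foot: aluminium plate 60 (x) x 124 (y) x 8 mm with two 13 mm through holes at x 0, y -45 and +45. Blue barrel, 46 mm diameter, flat top 115 mm above the origin; its 18 mm blind bore ends 20 mm above the origin. The rod stands in the bore and rides along; the knob's top is at 147 mm, between the fingers of a grip at 105 mm.
- syringe_top (a point): Centre of the flat top of the barrel, the mouth of the bore, 115 mm above the syringe's origin.
- rod: Loose piston rod, 0.14 kg, 16 mm in diameter (1 mm play all round); its weight keeps it at the bore's bottom. Origin: centre of its lower end, z up. Yellow band from 45 to 95 mm, steel elsewhere, black round knob 26 mm in diameter from 103 to 127 mm. Home: origin 20 mm above the syringe's, band just hidden, knob 8 mm clear of the barrel. Drawn 50 mm: origin 70 mm above the syringe's.
- rod_knob (a point): Centre of the black knob, 115 mm above the rod's lower end (135 mm above the syringe's origin when the rod is home).
- dock: White leak-test dock, fixed to the desk, a block 84 (x) by 150 (y) by 30 mm high. Origin: centre of its underside, z up. Two upright steel pegs 10 mm in diameter at x = 0, y = -45 and +45 mm stand on its top: straight up to 43 mm, then a tapered nose to 51 mm above the desk.
- dock_seat (a point): Centre of the dock's flat top, 30 mm above the desk; the syringe's origin belongs here when it is fully seated.
- sanitiser: Bystander: clear bottle, 56 mm in diameter, 130 mm high, loose; origin under its centre.
- carton: Bystander: white and blue carton, 100 by 190 by 75 mm high, loose; origin under its centre.
- pen_cup: Bystander: empty white cup, 76 mm across its rim, 95 mm high, loose; origin under its centre.
Mind the look-alikes: they are no part of the job. What is shaped like the syringe but green or red is not meant.

How it is judged:
By the outcome, as a careful person would: the job done as asked, in the order asked, and still so for the second after the job is handed in, while the arm keeps its last pose, push and grip.
It also fails if it takes over 48 s, if anything falls off the work surface, if the arm or the gripper's body presses on something with over 40 N, if the wrist force passes 120 N, or if a joint passes its speed limit or range.

ROBOT

A 6-joint arm with a two-finger parallel gripper is mounted at the origin on the work surface. World frame = base frame: x ahead of the robot, y to its left, z up, the work surface at z = 0. Lengths are in m, angles in rad, forces in N, time in s.
With the tool pointing down it reaches from about 0.275 to 0.825 m from the base axis. Payload 4.9 kg.
Tool frame: the origin (TCP) lies at the very end of the fingers, on their centre line; the grasp point (between the pads) lies 19 mm behind it; x points along the fingers, z is the direction in which the jaws open and shut, and the axes are right-handed (so a half turn about x gives the same grasp; the last joint's range is limited). The gripper opens to 85 mm and grips with 20 to 120 N. Pads are 22 mm wide; open, the fingers measure 114 mm over their backs; the gripper's body (76 mm by 85 mm) begins 54 mm behind the grasp point. The pads swing forward as they close: fully open they stand 13 mm farther back than shut.
Start: joints at [-1.481, 0.326, -0.193, 1.052, 0, 1.437], TCP at [0.122, -0.536, 0.231] pointing down, gripper open.
Joint ranges: [-2.65, 2.65], [-0.97, 1.79], [-1.3, 1.35], [-1.93, 2.1], [-1.47, 1.37], [-3.14, 3.14]. Speed limits (rad/s): [2.57, 2.57, 3.14, 3.14, 3.14, 3.14].

INTERFACE

Orientations are given as a unit quaternion [x, y, z, w].
In Python, from station import env gives the robot as it stands.
- The arm moves only by the shell command python3 -m handwheel 'ROWS' [OPENING] [FORCE]. ROWS is a JSON object of lists of equal length, an entry for each row: "travel": the shift along the tool's x, y, z in cm, a list of three; "turn": the turn about the tool's x in rad. A call has exactly 8 rows; each row is the pose to reach, as a shift and turn from the pose measured when the call began, along the tool's axes at that moment; what a row does not reach only later rows make up. A row lasts 1/10 s, in which the tool goes at most 50 mm and 8.59 degrees, less where a joint would pass 70% of its speed; a pose out of reach is approached as far as the arm can. A call with a gripper value outside its range is refused whole. OPENING is the opening, from 0 (shut) to 1 (fully open), set as the call begins (- or left out, the last holds). The fingers move at their own pace and stop on an object; FORCE is the grip in N (left out, the last holds). Time passes only in rows, so rows that repeat a pose let the fingers close, or fill a call up. It gives the time, the measured TCP pose, the force and the opening at its end, in the units of the state.
- env.get_obs(): the state, without advancing time (a new reading comes with each control period).
- env.camera(name): name is "side" or "top" or "wrist"; returns a dict with "pixels" (400x640x3 uint8, blue, green, red), "depth" (400x640 float32, m along the optical axis (not along the pixel's ray), 0 where there is no reading), "intrinsics" (3x3 intrinsics, pixels), "xyz" and "attitude" of the camera in the world. Camera axes: x right, y up, looking along -z (the intrinsics and any distortion apply to the point x, -y, -z); pixel columns grow to the right and rows downward; lengths in m; the calibration is good to about 2 mm. A picture is of the moment at which its call begins.
- env.sign_off(): hands the job in, once; it reports no verdict.
The state is a dict: "clock": time; "qpos": joint angles; "joint_vel": joint speeds; "joint_torque": joint torques, N m; "tool_pos": TCP position; "ee_rot": TCP orientation; "force": force on the tool from outside, world axes, zero at the start; "ft_torque": the same for the moment, N m; "opening": opening from 0.0 (shut) to 1.0 (fully open).
Only numpy, scipy, OpenCV 4.12 (cv2) and the standard library are available. Lean on these libraries where they do the work, as an engineer would, in place of code of your own. Each camera call takes 0.05 s, during which the arm holds its last target. There are 200 camera calls.

## Working session

There is one attempt and no reset: what is moved stays moved. The work goes in short steps, Python scripts to look and compute and a shell command to move; the robot and the scene stay as the last step left them, time stands still between calls to the robot, and variables do not carry over. Pictures are saved under pics/ and viewed, about 8 in all and at most 12, crops included, and the job is handed in when it is done.

```bash
ls; mkdir -p pics; cat > h.py <<'E'
import numpy as np,cv2
from scipy.spatial.transform import Rotation as R
from station import env
def shot(n):
    c=env.camera(n); c={k:(np.array(v) if not isinstance(v,str) else v) for k,v in c.items()}
    return c
def rot(c):
    a=np.array(c['attitude']); return a if a.shape==(3,3) else R.from_quat(a).as_matrix()
def cloud(c):
    K=c['intrinsics'];d=c['depth'];v,u=np.mgrid[:400,:640]
    p=np.stack([(u-K[0,2])/K[0,0]*d,-(v-K[1,2])/K[1,1]*d,-d],-1)
    return p@rot(c).T+c['xyz']
def ray(c,u,v,z):
    K=c['intrinsics'];r=rot(c)@np.array([(u-K[0,2])/K[0,0],-(v-K[1,2])/K[1,1],-1])
    return c['xyz']+r*(z-c['xyz'][2])/r[2]
E
python3 - <<'E'
from h import *
o=env.get_obs();print(o)
for n in ['top','side']:
    c=env.camera(n);print(n,c.keys(),c['intrinsics'],c['xyz'],c['attitude'])
    cv2.imwrite(f'pics/{n}0.png',c['pixels']);np.savez(f'{n}0.npz',**{k:v for k,v in c.items()})
E
```

```text
pics
{'clock': 0.0, 'qpos': array([-1.48122453e+00,  3.26919504e-01, -1.93598533e-01,  1.05198997e+00,
        1.16795349e-05,  1.43658417e+00]), 'joint_vel': array([ 1.92703664e-04, -4.39835274e-04,  9.29051878e-04,  1.16613720e-05,
       -6.66398041e-04, -1.10319767e-03]), 'joint_torque': array([ 2.20745715e-03, -4.43397546e+01,  2.62440473e+01,  1.54809561e-02,
       -2.97425879e-05,  4.64695461e-06]), 'tool_pos': array([ 0.12201193, -0.53569748,  0.23050954]), 'ee_rot': array([ 0.44148405,  0.55311771, -0.44060361,  0.55228715]), 'force': array([0.11449555, 0.11002536, 0.37130448]), 'ft_torque': array([-0.00642634, -0.02475035, -0.03375753]), 'opening': 1.0024364432754358}
top dict_keys(['pixels', 'depth', 'intrinsics', 'xyz', 'attitude']) [[401.01795474   0.         320.203178  ]
 [  0.         401.01795474 200.47795136]
 [  0.           0.           1.        ]] [0.4523096  0.05450062 1.22392787] [-0.01862205  0.03522772  0.71536115 -0.69761784]
side dict_keys(['pixels', 'depth', 'intrinsics', 'xyz', 'attitude']) [[368.86646845   0.         318.82785318]
 [  0.         368.86646845 203.13421703]
 [  0.           0.           1.        ]] [0.0634311  0.61053699 0.77635844] [-0.1241188   0.3788713   0.86295839 -0.3104092 ]
```

View pics/top0.png

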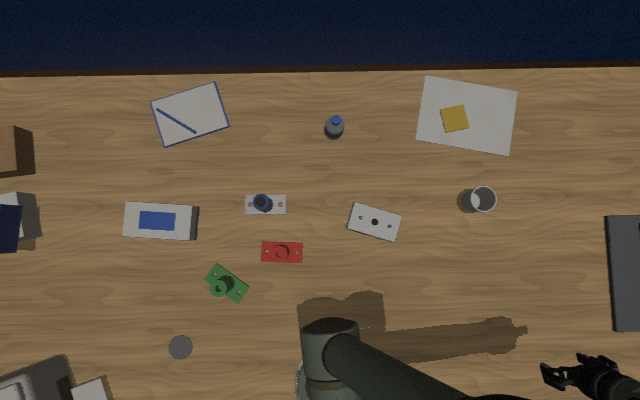

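View pics/side0.png

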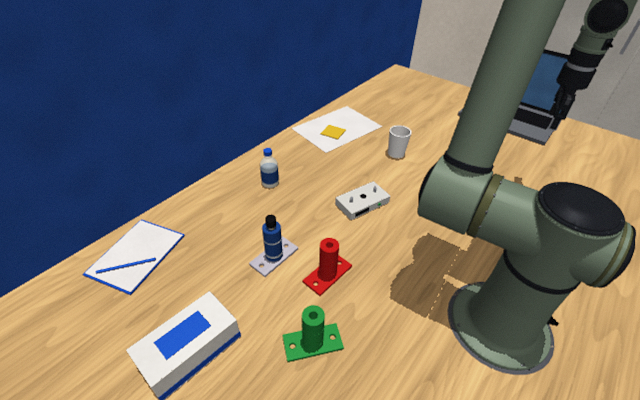

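Top view: three things have the syringe's shape. They are blue at (262,203), red at (282,252) and green at (227,283). Only the blue one has the black knob and matches the description. The white block with two pegs at (375,222) is the dock. The bottle is at (335,127), the cup at (482,200) and the carton at (160,220). I'll measure the syringe and dock and make a confirming crop.

```bash
python3 - <<'E'
from h import *
c=dict(np.load('top0.npz'));s=dict(np.load('side0.npz'))
P=cloud(c);px=c['pixels'].astype(int)
print('tool mat\n',R.from_quat(env.get_obs()['ee_rot']).as_matrix().round(4))
def rect(name,u0,u1,v0,v1,zl,zh,z):
    m=np.zeros((400,640),np.uint8);m[v0:v1,u0:u1]=((P[v0:v1,u0:u1,2]>zl)&(P[v0:v1,u0:u1,2]<zh))
    w=(px.min(-1)>90);m=m&w.astype(np.uint8)
    cs,_=cv2.findContours(m,0,1);k=max(cs,key=cv2.contourArea)
    q=np.array([ray(c,a,b,z)[:2] for a,b in k[:,0]],np.float32)
    r=cv2.minAreaRect(q);print(name,r,'z med',np.median(P[m>0][:,2]));return r
rect('foot',240,292,190,218,-.003,.02,.008)
rect('dock',340,408,196,246,.015,.045,.03)
# knob/barrel from both views by depth
for n,cc,b in (('top',c,(240,292,185,218)),('side',s,(250,300,205,275))):
    Q=cloud(cc);q=Q[b[2]:b[3],b[0]:b[1]].reshape(-1,3);pc=cc['pixels'][b[2]:b[3],b[0]:b[1]].reshape(-1,3).astype(int)
    k=q[(q[:,2]>.12)];print(n,'knob',len(k),k.mean(0),k.min(0),k.max(0))
    k=q[(q[:,2]>.10)&(q[:,2]<.12)];print(n,'barrel',len(k),k.mean(0),k.min(0),k.max(0))
for n,u,v,z in (('carton',160,220,.0),('bottle',335,127,.13),('cup',482,200,.095),('red',282,252,.115)):print(n,ray(c,u,v,z))
a=cv2.resize(c['pixels'][180:270,200:420],None,fx=3.4,fy=3.4,interpolation=2)
b=cv2.resize(s['pixels'][180:290,230:410],None,fx=2.7,fy=2.7,interpolation=2)
W=np.zeros((a.shape[0]+b.shape[0],max(a.shape[1],b.shape[1]),3),np.uint8);W[:a.shape[0],:a.shape[1]]=a;W[a.shape[0]:,:b.shape[1]]=b
cv2.imwrite('pics/crop1.png',W);print(W.shape)
E
```

```text
tool mat
 [[-1.000e-04  9.751e-01  2.219e-01]
 [ 1.500e-03  2.219e-01 -9.751e-01]
 [-1.000e+00  2.000e-04 -1.500e-03]]
foot ((0.5381408333778381, 0.19221991300582886), (0.1272328943014145, 0.06081482768058777), 88.63155364990234) z med 0.009102958692123742
dock ((0.47605451941490173, -0.13476771116256714), (0.1492902934551239, 0.08249564468860626), 71.86199188232422) z med 0.03128549851664286
top knob 94 [0.52722176 0.17382459 0.27172226] [0.4523096  0.05450062 0.12008825] [0.55811815 0.20334394 1.22392787]
top barrel 142 [0.53548217 0.18918414 0.11577186] [0.51439059 0.16855581 0.10148545] [0.55872464 0.2133331  0.11995638]
side knob 142 [0.50910131 0.21721136 0.170228  ] [0.0634311  0.18151509 0.12171621] [0.54809326 0.61053699 0.77635844]
side barrel 195 [0.52871014 0.19993546 0.11095686] [0.51225222 0.17095257 0.10016249] [0.55836812 0.21657145 0.11644769]
carton [0.49794564 0.51036735 0.        ]
bottle [ 0.73913247 -0.01871598  0.13      ]
cup [ 0.52832868 -0.43434954  0.095     ]
red [0.39756839 0.13573309 0.115     ]
(603, 748, 3)
```

View pics/crop1.png

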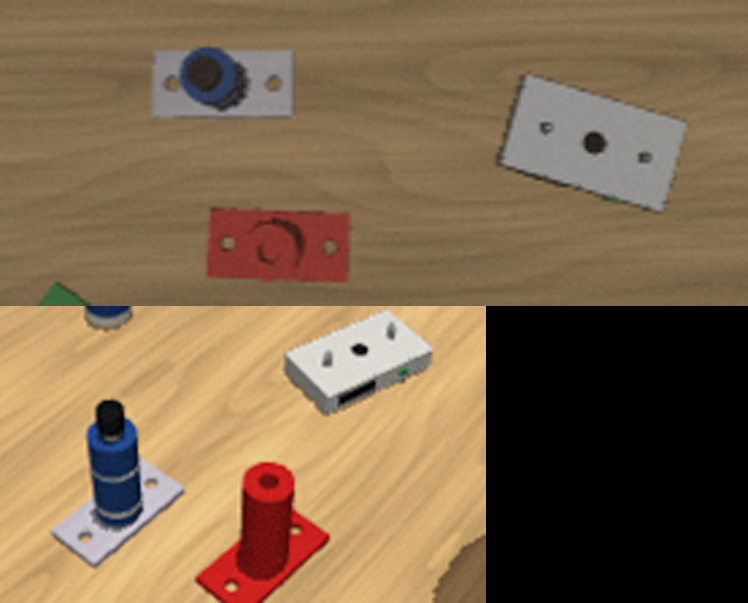

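Confirmed: the blue syringe with the black knob is at about (0.538, 0.192) with its foot axis at about 89°. The dock is at (0.476, -0.135) with its axis at about 72°, and the foot and dock sizes agree with those given. Moving toward the syringe for a wrist look.

```bash
cat >> h.py <<'E'
def go(x,y,z,yaw):
    "shift in cm and turn in rad from the present pose to TCP x,y,z with tool z at yaw deg"
    o=env.get_obs();M=R.from_quat(o['ee_rot']).as_matrix()
    d=M.T@(np.array([x,y,z])-o['tool_pos'])*100
    y0=np.degrees(np.arctan2(M[1,2],M[0,2]));t=(yaw-y0+180)%360-180
    print('t',o['clock'],'at',o['tool_pos'].round(4),'yaw',y0.round(2),'F',o['force'].round(1),'open',round(o['opening'],3),'-> travel',d.round(2),'turn',round(-np.radians(t),3))
E
python3 -m handwheel '{"travel":[[-7,56.7,-61.7],[-7,56.7,-61.7],[-7,56.7,-61.7],[-7,56.7,-61.7],[-7,56.7,-61.7],[-7,56.7,-61.7],[-7,56.7,-61.7],[-7,56.7,-61.7]],"turn":[-1.344,-1.344,-1.344,-1.344,-1.344,-1.344,-1.344,-1.344]}' 1
python3 -c "
from h import *
go(.53,.19,.30,0)"
```

```text
clock: 0.9
tool_pos: [0.3202, -0.1883, 0.2648]
ee_rot: [0.05, 0.705, -0.05, 0.705]
force: [0.7, -0.1, -0.1]
opening: 1.005
t 0.9 at [ 0.3202 -0.1883  0.2648] yaw -8.11 F [ 0.7 -0.1 -0.1] open 1.005 -> travel [-3.46 40.41 15.44] turn -0.142
```

```bash

python3 -m handwheel '{"travel":[[-3.5,40.4,15.4],[-3.5,40.4,15.4],[-3.5,40.4,15.4],[-3.5,40.4,15.4],[-3.5,40.4,15.4],[-3.5,40.4,15.4],[-3.5,40.4,15.4],[-3.5,40.4,15.4]],"turn":[-0.142,-0.142,-0.142,-0.142,-0.142,-0.142,-0.142,-0.142]}'
python3 -c "
from h import *
go(.538,.192,.30,0)"
```

```text
clock: 1.7
tool_pos: [0.5128, 0.1609, 0.2973]
ee_rot: [-0.0, 0.707, 0.001, 0.707]
force: [1.4, -0.9, 0.4]
opening: 1.0
t 1.7 at [0.5128 0.1609 0.2973] yaw 0.06 F [ 1.4 -0.9  0.4] open 1.0 -> travel [-0.26  3.1   2.52] turn 0.001
```

```bash

python3 -m handwheel '{"travel":[[0,3.1,2.5],[0,3.1,2.5],[0,3.1,2.5],[0,3.1,2.5],[0,3.1,2.5],[0,3.1,2.5],[0,3.1,2.5],[0,3.1,2.5]],"turn":[0,0,0,0,0,0,0,0]}'
python3 - <<'E'
from h import *
go(.538,.192,.30,0)
c=shot('wrist');np.savez('w1.npz',**c);cv2.imwrite('pics/w1.png',c['pixels'])
o=env.get_obs();M=R.from_quat(o['ee_rot']).as_matrix()
print('cam in tool',M.T@(c['xyz']-o['tool_pos']),'\n',(M.T@rot(c)).round(3))
E
```

```text
clock: 2.5
tool_pos: [0.5378, 0.1915, 0.2977]
ee_rot: [0.0, 0.707, 0.001, 0.707]
force: [0.2, 0.3, -0.4]
opening: 1.002
t 2.5 at [0.5378 0.1915 0.2977] yaw 0.02 F [ 0.2  0.3 -0.4] open 1.002 -> travel [-0.23  0.05  0.02] turn 0.0
cam in tool [-1.43256612e-01  8.27568820e-02 -4.53187418e-05] 
 [[-0.002  0.324 -0.946]
 [-0.001  0.946  0.324]
 [ 1.     0.001 -0.002]]
```

View pics/w1.png

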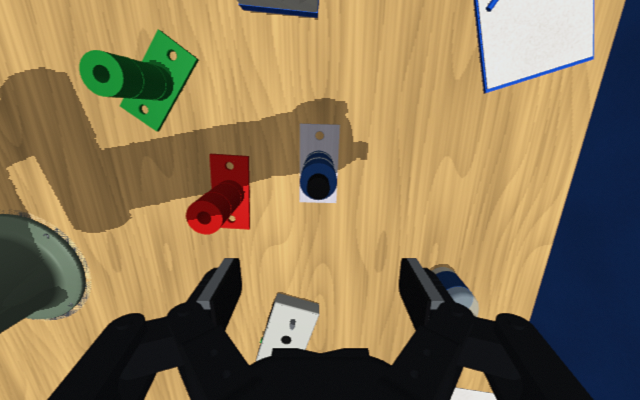

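Wrist view: the syringe's knob is at (318,187), its foot spans roughly x 299–340 and y 124–204, and the far hole is at (319,135). The dock is partly visible at (290,325). Next I refine the syringe pose from this view.

```bash
python3 - <<'E'
from h import *
c=dict(np.load('w1.npz'));hsv=cv2.cvtColor(c['pixels'],cv2.COLOR_BGR2HSV)
P=cloud(c)
roi=np.zeros((400,640),bool);roi[110:215,285:352]=1
# foot: not wood (hue) and low height
H,S,V=cv2.split(hsv)
blueish=roi&(c['pixels'][...,0].astype(int)>=c['pixels'][...,2].astype(int)-4)
m=blueish.astype(np.uint8);cs,_=cv2.findContours(m,0,1);k=max(cs,key=cv2.contourArea);print('whole bbox',cv2.boundingRect(k))
# foot edges: columns per row for rows where barrel is not (126-148, 190-203 sides)
L=[];Rr=[]
for v in list(range(127,147))+list(range(196,202)):
    u=np.where(m[v])[0];L.append(ray(c,u.min()-.5,v,.008));Rr.append(ray(c,u.max()+.5,v,.008))
L=np.array(L);Rr=np.array(Rr)
print('width',np.median(Rr[:,0]-L[:,0]),'centre x',np.median((Rr[:,0]+L[:,0])/2),'slope deg',[np.degrees(np.polyfit(a[:,1],a[:,0],1)[0]) for a in (L,Rr)])
u=slice(308,330)
col=m[:,304:336].sum(1)>28;v=np.where(col)[0];print('rows',v.min(),v.max(),'y',ray(c,319,v.min()-.5,.008),ray(c,319,v.max()+.5,.008),ray(c,319,v.max()+.5,0))
# hole
hm=(roi&~blueish).astype(np.uint8);hm[:126]=0;hm[146:]=0;hm[:,:306]=0;hm[:,332:]=0
M=cv2.moments(hm,True);print('hole px',M['m00'],M['m10']/M['m00'],M['m01']/M['m00'],ray(c,M['m10']/M['m00'],M['m01']/M['m00'],.006))
# knob and barrel top from depth slabs
for lo,hi,n in((.138,.16,'knob top'),(.107,.12,'barrel top')):
    q=P[roi&(P[...,2]>lo)&(P[...,2]<hi)];print(n,len(q),q.mean(0),q.min(0),q.max(0))
dk=(roi&(V<45)).astype(np.uint8);cs,_=cv2.findContours(dk,0,1);k=max(cs,key=cv2.contourArea);(a,b),r=cv2.minEnclosingCircle(k);print('dark',a,b,r,cv2.boundingRect(k),'z.147',ray(c,a,b,.147))
E
```

```text
whole bbox (300, 124, 39, 79)
width 0.05763652623280269 centre x 0.5375820951309763 slope deg [np.float64(2.0602546725098807), np.float64(1.3454651676322882)]
rows 125 201 y [0.53722301 0.25202176 0.008     ] [0.53707226 0.12989483 0.008     ] [0.5370611  0.12722804 0.        ]
hole px 69.0 319.1014492753623 135.05797101449275 [0.53735691 0.23636549 0.006     ]
knob top 437 [0.5356679  0.19252766 0.1472072 ] [0.52293823 0.17926265 0.13832675] [0.54832943 0.20414976 0.15047872]
barrel top 647 [0.53566692 0.19732046 0.11544004] [0.51295715 0.16891226 0.10733962] [0.55785121 0.21410245 0.11800583]
dark 317.86395263671875 185.8163299560547 12.866682052612305 (307, 173, 23, 26) z.147 [0.53604224 0.19436837 0.147     ]
```

```bash

python3 -m handwheel '{"travel":[[2,0,-0.1],[5,0,-0.1],[8,0,-0.1],[11,0,-0.1],[14,0,-0.1],[17,0,-0.1],[20,0,-0.1],[21.5,0,-0.1]],"turn":[0.028,0.028,0.028,0.028,0.028,0.028,0.028,0.028]}'
python3 -c "
from h import *
go(.5365,.1915,.083,-1.6)"
```

```text
clock: 3.35
tool_pos: [0.5352, 0.1914, 0.08]
ee_rot: [0.01, 0.708, -0.01, 0.706]
force: [-0.6, -0.1, -0.2]
opening: 1.002
t 3.35 at [0.5352 0.1914 0.08  ] yaw -1.58 F [-0.6 -0.1 -0.2] open 1.002 -> travel [-0.3   0.01  0.13] turn 0.0
```

```bash

python3 -m handwheel '{"travel":[[-0.3,0,0.1],[-0.3,0,0.1],[-0.3,0,0.1],[-0.3,0,0.1],[-0.3,0,0.1],[-0.3,0,0.1],[-0.3,0,0.1],[-0.3,0,0.1]],"turn":[0,0,0,0,0,0,0,0]}' 0 60
python3 -m handwheel '{"travel":[[0,0,0],[0,0,0],[-1,0,0],[-2,0,0],[-4,0,0],[-6,0,0],[-8,0,0],[-8,0,0]],"turn":[0,0,0,0,0,0,0,0]}'
python3 - <<'E'
from h import *
go(.476,-.135,.17,-18.1)
for n in ['wrist','top','side']:
    c=shot(n);np.savez(n[0]+'2.npz',**c);cv2.imwrite(f'pics/{n}2.png',c['pixels'])
E
```

```text
clock: 4.15
tool_pos: [0.5367, 0.1916, 0.0845]
ee_rot: [0.01, 0.708, -0.009, 0.706]
force: [-2.6, 0.8, 5.2]
opening: 0.53
clock: 4.95
tool_pos: [0.539, 0.1921, 0.1678]
ee_rot: [0.01, 0.706, -0.009, 0.709]
force: [1.6, -0.3, -7.2]
opening: 0.524
t 4.95 at [0.539  0.1921 0.1678] yaw -1.57 F [ 1.6 -0.3 -7.2] open 0.524 -> travel [ -0.32 -32.87  -5.4 ] turn 0.288
```

View pics/wrist2.png

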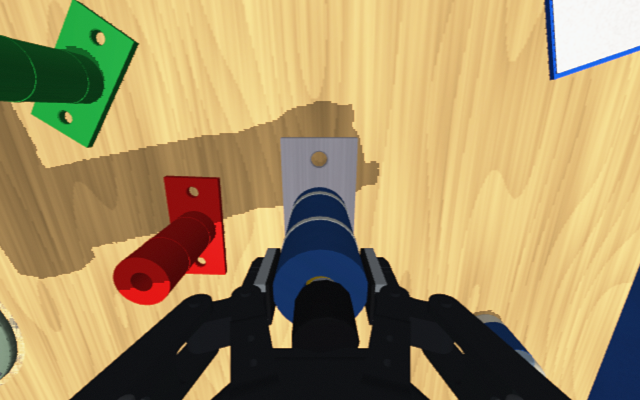

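The wrist view shows the blue barrel between the pads, the foot hanging level with its far hole at (319,158), and the rod still home. The force reading matches the weight. Next: the foot pose in the tool frame, and the dock from its pegs.

```bash
cat >> h.py <<'E'
def foot(c,o,zf,ush=0):
    "hole + far edge + side edges of held foot from wrist view, zf = height of foot top; result in tool y,z (mm)"
    M=R.from_quat(o['ee_rot']).as_matrix()
    b=c['pixels'].astype(int);m=(b[...,0]>=b[...,2]-4)
    return m
E
python3 - <<'E'
from h import *
c=dict(np.load('w2.npz'));o=env.get_obs();M=R.from_quat(o['ee_rot']).as_matrix();print(o['tool_pos'],o['clock'])
b=c['pixels'].astype(int);m=(b[...,0]>=b[...,2]-4);zt=o['tool_pos'][2]-.0845+.008
tl=lambda u,v,z:(M.T@(ray(c,u,v,z)-o['tool_pos'])*1000)
L=[];Rr=[]
for v in range(142,185):
    u=np.where(m[v,260:380])[0]+260;L.append(tl(u.min()-.5,v,zt));Rr.append(tl(u.max()+.5,v,zt))
L=np.array(L);Rr=np.array(Rr)
print('width',np.median(Rr[:,2]-L[:,2]),'centre z',np.median((Rr[:,2]+L[:,2])/2),'slope deg dz/dy',[np.degrees(np.polyfit(a[:,1],a[:,2],1)[0]) for a in (L,Rr)])
v=np.where(m[:,319])[0];v=v[(v>120)];print('far edge',v[0],tl(319,v[0]-.5,zt))
hm=(~m).astype(np.uint8);hm[:145]=0;hm[172:]=0;hm[:,:300]=0;hm[:,340:]=0
n,lab,st,ce=cv2.connectedComponentsWithStats(hm);print(st,ce);k=1+np.argmax(st[1:,4]);print('hole mid-thickness',tl(*ce[k],zt),tl(*ce[k],zt-.004))
P=cloud(c);q=P[145:180,290:350].reshape(-1,3);q=q[(q[:,2]>.06)&(q[:,2]<.12)];A=np.c_[q[:,:2],np.ones(len(q))];print('foot plane',np.linalg.lstsq(A,q[:,2],rcond=None)[0],np.median(q[:,2]),zt,q[:,0].mean(),q[:,1].mean())
# dock from top0
for f in ('top0.npz','t2.npz'):
    d=dict(np.load(f));g=cv2.cvtColor(d['pixels'],cv2.COLOR_BGR2GRAY)
    a=cv2.resize(g[196:246,340:408],None,fx=8,fy=8,interpolation=cv2.INTER_CUBIC)
    s=(a<110).astype(np.uint8);n,lab,st,ce=cv2.connectedComponentsWithStats(s)
    for i in range(1,n):
        if 150<st[i,4]<8000:
            u,v=(ce[i]+.5)/8-.5+[340,196];print(f,st[i,4],u,v,ray(d,u,v,.03),ray(d,u,v,.047))
E
```

```text
[0.53616063 0.19143351 0.16372488] 5.1
width 60.15487772721027 centre z 2.6982691248887107 slope deg dz/dy [np.float64(-0.25396152265457594), np.float64(0.40379907661863296)]
far edge 138 [76.52511246 62.12520525  3.09961382]
[[     0      0    640    400 255793]
 [   311    151     17     16    207]] [[319.50067046 199.53310294]
 [318.67149758 158.5942029 ]]
hole mid-thickness [76.51696845 45.44746194  2.80854288] [80.51657421 44.7705835   2.82567013]
foot plane [4.08923767e-05 5.42723477e-03 9.08120982e-02] 0.09218455186194421 0.08722487905503828 0.5407284999769658 0.23454422291667637
top0.npz 154 359.6517857142857 199.71753246753246 [ 0.54250844 -0.0929031   0.03      ] [ 0.54122413 -0.09080426  0.047     ]
top0.npz 847 404.56574675324674 205.10234651711926 [ 0.52305414 -0.22732163  0.03      ] [ 0.52204683 -0.22330884  0.047     ]
top0.npz 429 370.05958624708626 205.37776806526807 [ 0.52477219 -0.12354557  0.03      ] [ 0.52374042 -0.12101042  0.047     ]
top0.npz 610 388.21168032786886 210.73627049180328 [ 0.5073789  -0.17744239  0.03      ] [ 0.50659479 -0.17413981  0.047     ]
[... 2398 characters left out ...]
87958115 [ 0.42283945 -0.1972878   0.03      ] [ 0.42325907 -0.19370266  0.047     ]
t2.npz 223 400.5950112107623 238.5221412556054 [ 0.42367214 -0.21123734  0.03      ] [ 0.4240799  -0.20745358  0.047     ]
t2.npz 311 342.336615755627 239.14610128617363 [ 0.42641304 -0.03745716  0.03      ] [ 0.42678177 -0.0361478   0.047     ]
t2.npz 290 349.0655172413793 239.0185344827586 [ 0.42626141 -0.0574741   0.03      ] [ 0.42663231 -0.05587972  0.047     ]
t2.npz 428 403.6790303738318 242.72663551401868 [ 0.41097652 -0.21994272  0.03      ] [ 0.41156505 -0.216035    0.047     ]
t2.npz 284 382.7975352112676 242.4075704225352 [ 0.41358018 -0.15760903  0.03      ] [ 0.41413164 -0.15458886  0.047     ]
```

```bash

python3 -c "
from h import *
go(.476,-.135,.165,-18.1)"
python3 -m handwheel '{"travel":[[-0.2,-2,-0.3],[-0.2,-6,-0.9],[-0.2,-10.5,-1.6],[-0.2,-15,-2.3],[-0.2,-19.5,-3],[-0.2,-24,-3.7],[-0.2,-28.5,-4.4],[-0.2,-32,-4.9]],"turn":[0.02,0.06,0.1,0.14,0.18,0.22,0.26,0.288]}'
python3 -c "
from h import *
go(.476,-.135,.165,-18.1)"
```

```text
t 5.1 at [0.5362 0.1914 0.1637] yaw -1.58 F [-0.7 -0.2 -9.4] open 0.527 -> travel [ -0.13 -32.8   -5.12] turn 0.288
clock: 5.9
tool_pos: [0.4767, -0.1292, 0.1645]
ee_rot: [0.112, 0.7, -0.112, 0.696]
force: [1.1, -0.8, -8.3]
opening: 0.528
t 5.9 at [ 0.4767 -0.1292  0.1645] yaw -18.25 F [ 1.1 -0.8 -8.3] open 0.528 -> travel [-0.05 -0.57  0.12] turn -0.003
```

```bash

python3 -m handwheel '{"travel":[[0,-0.3,0.1],[0,-0.6,0.1],[0.5,-0.6,0.1],[1,-0.6,0.1],[1.5,-0.6,0.1],[2,-0.6,0.1],[2,-0.6,0.1],[2,-0.6,0.1]],"turn":[0,0,0,0,0,0,0,0]}'
python3 - <<'E'
from h import *
go(.476,-.135,.145,-18.1)
c=shot('wrist');np.savez('w3.npz',**c);cv2.imwrite('pics/w3.png',c['pixels']);np.save('o3.npy',env.get_obs(),allow_pickle=True)
t=shot('top');np.savez('t3.npz',**t);s=shot('side');np.savez('s3.npz',**s)
cv2.imwrite('pics/s3.png',cv2.resize(s['pixels'][120:260,290:450],None,fx=4,fy=4,interpolation=2))
go(.476,-.135,.145,-18.1)
E
```

```text
clock: 6.7
tool_pos: [0.4756, -0.1349, 0.1443]
ee_rot: [0.112, 0.7, -0.112, 0.696]
force: [0.0, 0.3, -8.0]
opening: 0.524
t 6.7 at [ 0.4756 -0.1349  0.1443] yaw -18.21 F [ 0.   0.3 -8. ] open 0.524 -> travel [-0.07 -0.    0.04] turn -0.002
t 6.85 at [ 0.476  -0.1353  0.1448] yaw -18.24 F [-0.1 -0.8 -8.6] open 0.524 -> travel [-0.02  0.03 -0.  ] turn -0.002
```

View pics/w3.png

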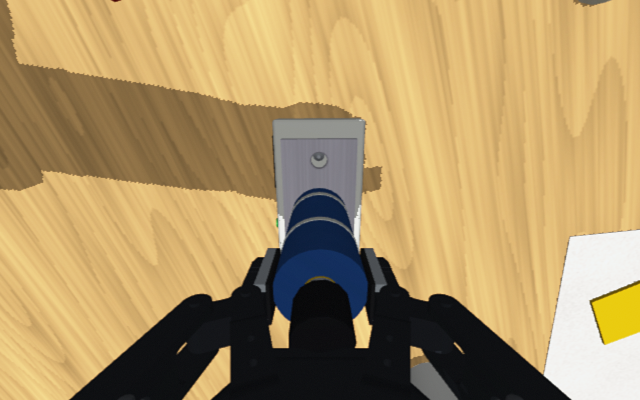

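View pics/s3.png

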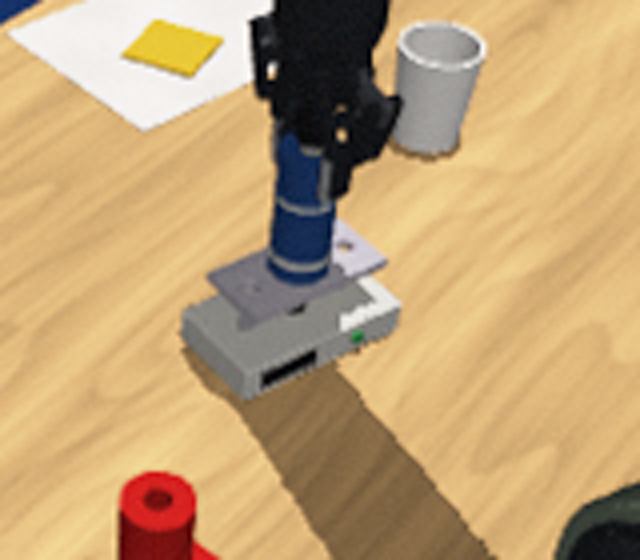

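The wrist view shows the peg inside the foot's far hole at (319,160), with the dock outline (274–366) centred around the foot (281–360). The side crop shows the foot level above the dock. I'll quantify this.

```bash
python3 - <<'E'
from h import *
c=dict(np.load('w3.npz'));o=env.get_obs();M=R.from_quat(o['ee_rot']).as_matrix()
tl=lambda u,v,z:(M.T@(ray(c,u,v,z)-np.array([.4757,-.135,.1444]))*1000)[1:].round(2)
zb=.0601;g=cv2.cvtColor(c['pixels'],cv2.COLOR_BGR2GRAY).astype(int)
b=c['pixels'].astype(int);d=b[...,0]-b[...,2]
print('row150 B-R',d[150,268:290],d[150,352:372]);print('gray',g[150,268:290],g[150,352:372])
print('col300 gray',g[112:146,300])
cv2.imwrite('pics/c3.png',cv2.resize(c['pixels'][110:200,265:375],None,fx=6,fy=6,interpolation=0))
for u,v in((319,160),): print('hole',tl(u,v,zb+.008),tl(u,v,zb+.004),'peg tip',tl(u,v,.051))
print('axis predicted peg from top est',(M.T@(np.array([.4903,-.0921,.051])-np.array([.4757,-.135,.1444]))*1000))
E
```

```text
row150 B-R [-73 -72 -71 -73 -56 -17  -2  -3  -4  -3  -4  -4   0   4   6   7   6   6
   6   7   8   8] [   7    8    6    7    5    0   -4   -4   -4   -4   -2  -17  -83 -105
 -105 -105 -107 -106 -105 -107]
gray [117 116 118 119  92  61 102 136 145 147 147 146 142 135 132 130 129 129
 132 131 129 129] [124 125 126 124 125 138 149 148 147 143 134 123 162 182 180 184 188 194
 195 194]
col300 gray [125 126 126 128 129 129 115 113 140 145 146 149 148 148 149 148 148 147
 148 148 147 148 147 149 148 145 119 117 127 129 128 129 128 128]
hole [44.49 -0.44] [43.79 -0.45] peg tip [41.49 -0.48]
axis predicted peg from top est [93.35018273 45.41123094  0.8327605 ]
```

View pics/c3.png

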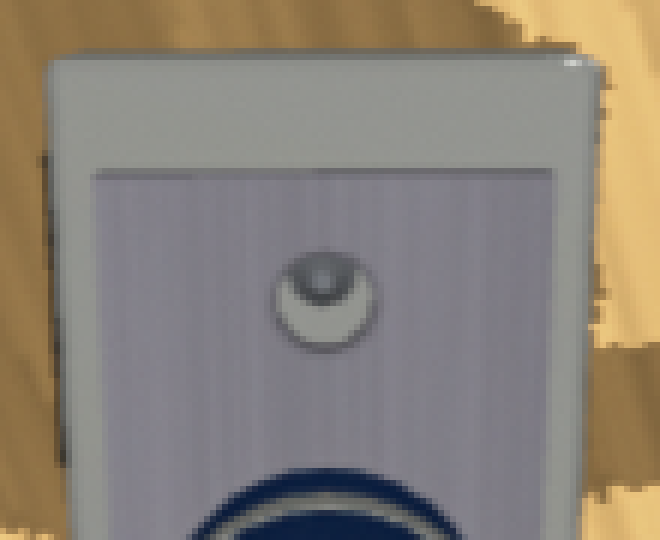

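```bash
python3 - <<'E'
from h import *
c=dict(np.load('w3.npz'));o=env.get_obs();M=R.from_quat(o['ee_rot']).as_matrix()
T=np.array([.4757,-.135,.1444])
tl=lambda x,y,z:(M.T@(ray(c,265+x/6-.5,110+y/6-.5,z)-T)*1000)[1:].round(2)
zb=.0599
print('hole top',tl(325,302,zb+.008),'peg tip',tl(322,275,.051))
print('foot edges far',tl(95,180,zb+.008),tl(552,180,zb+.008),'near',tl(106,480,zb+.008),tl(546,480,zb+.008),'far mid',tl(323,172,zb+.008))
print('dock far',tl(49,65,.03),tl(602,65,.03),'near',tl(68,490,.03),tl(581,490,.03),'far mid',tl(323,58,.03))
E
```

```text
hole top [44.59 -0.7 ] peg tip [45.48 -1.18]
foot edges far [ 60.41 -30.44] [60.43 28.67] near [ 20.06 -30.8 ] [20.12 29.57] far mid [61.43 -0.94]
dock far [ 73.24 -41.77] [73.25 40.31] near [  7.52 -42.33] [ 7.6  40.38] far mid [74.24 -1.08]
```

Hole and peg agree to within about 1 mm. Shifting +0.5 mm along tool y and lowering onto the pegs.

```bash
python3 -c "
from h import *
go(.4758,-.1345,.1145,-18.1)"
python3 -m handwheel '{"travel":[[0,0.08,0],[0.3,0.08,0],[0.6,0.08,0],[0.9,0.08,0],[1.2,0.08,0],[1.5,0.08,0],[1.8,0.08,0],[2,0.08,0]],"turn":[0,0,0,0,0,0,0,0]}'
python3 -c "
from h import *
go(.4758,-.1345,.1145,-18.1)"
```

```text
t 6.85 at [ 0.476  -0.1353  0.1448] yaw -18.24 F [-0.1 -0.8 -8.6] open 0.524 -> travel [ 3.03  0.07 -0.03] turn -0.002
clock: 7.65
tool_pos: [0.476, -0.1345, 0.1244]
ee_rot: [0.112, 0.7, -0.112, 0.696]
force: [0.0, 0.1, -8.6]
opening: 0.527
t 7.65 at [ 0.476  -0.1345  0.1244] yaw -18.24 F [ 0.   0.1 -8.6] open 0.527 -> travel [ 0.99 -0.01 -0.01] turn -0.002
```

No contact force, and the foot is past the noses. Continuing down to light contact.

```bash

python3 -m handwheel '{"travel":[[0.3,0,0],[0.5,0,0],[0.7,0,0],[0.85,0,0],[0.95,0,0],[1.05,0,0],[1.05,0,0],[1.05,0,0]],"turn":[0,0,0,0,0,0,0,0]}'
python3 -c "
from h import *
go(.4758,-.1345,.1145,-18.1)"
```

```text
clock: 8.45
tool_pos: [0.4758, -0.1351, 0.1148]
ee_rot: [0.112, 0.7, -0.113, 0.697]
force: [-5.2, -2.6, 3.7]
opening: 0.521
t 8.45 at [ 0.4758 -0.1351  0.1148] yaw -18.25 F [-5.2 -2.6  3.7] open 0.521 -> travel [ 0.03  0.05 -0.02] turn -0.003
```

Seated: the contact force came at TCP z 0.1148, as expected. Letting go and rising.

```bash

python3 -m handwheel '{"travel":[[0,0,0],[0,0,0],[0,0,0],[0,0,0],[0,0,0],[0,0,0],[0,0,0],[0,0,0]],"turn":[0,0,0,0,0,0,0,0]}' 1
python3 -m handwheel '{"travel":[[-1,0,0],[-2.5,0,0],[-5,0,0],[-8,0,0],[-11,0,0],[-11,0,0],[-11,0,0],[-11,0,0]],"turn":[0,0,0,0,0,0,0,0]}'
python3 - <<'E'
from h import *
go(.4758,-.1345,.149,-18.1)
o=env.get_obs();c=shot('wrist');np.savez('w4.npz',**c);s=shot('side');np.savez('s4.npz',**s);t=shot('top');np.savez('t4.npz',**t)
W=np.zeros((600,800,3),np.uint8)
W[:400,:640]=c['pixels'];cv2.imwrite('pics/w4.png',np.hstack([cv2.resize(c['pixels'][80:330,220:420],(440,550)),cv2.resize(s['pixels'][140:240,310:390],(360,450)) if 0 else cv2.copyMakeBorder(cv2.resize(s['pixels'][140:240,315:395],(360,450)),0,100,0,0,0)]))
P=cloud(c);
for n,Q,b in(('wrist',P,(100,330,240,400)),('side',cloud(s),(130,235,315,395))):
    q=Q[b[0]:b[1],b[2]:b[3]].reshape(-1,3)
    q=q[(abs(q[:,0]-.476)<.06)&(abs(q[:,1]+.135)<.06)]
    for lo,hi in((.168,.185),(.138,.151)):
        k=q[(q[:,2]>lo)&(q[:,2]<hi)];print(n,lo,len(k),np.median(k,0),(k.min(0)+k.max(0))/2 if len(k) else 0)
    k=q[(q[:,2]>.028)&(q[:,2]<.05)];print('foot z',np.percentile(k[:,2],[5,25,50,75,95]))
E
```

```text
clock: 9.25
tool_pos: [0.4758, -0.135, 0.1147]
ee_rot: [0.112, 0.7, -0.113, 0.697]
force: [0.6, 1.4, -0.4]
opening: 0.998
clock: 10.05
tool_pos: [0.4757, -0.1347, 0.2241]
ee_rot: [0.112, 0.7, -0.113, 0.696]
force: [0.1, -0.8, 0.4]
opening: 1.0
t 10.05 at [ 0.4757 -0.1347  0.2241] yaw -18.25 F [ 0.1 -0.8  0.4] open 1.0 -> travel [7.51 0.04 0.05] turn -0.003
wrist 0.168 942 [ 0.47560545 -0.13352383  0.17744188] [ 0.47500819 -0.13523767  0.17372516]
wrist 0.138 1235 [ 0.48061819 -0.12569868  0.14560447] [ 0.47479586 -0.13463878  0.14304821]
foot z [0.02949448 0.03060874 0.0376268  0.03876112 0.03981322]
side 0.168 55 [ 0.47324318 -0.12972379  0.17415157] [ 0.47414909 -0.13335696  0.17293201]
side 0.138 106 [ 0.46917587 -0.12530563  0.14263941] [ 0.47533614 -0.13312488  0.14437787]
foot z [0.02858612 0.0335268  0.03526805 0.03676197 0.04470671]
```

View pics/w4.png

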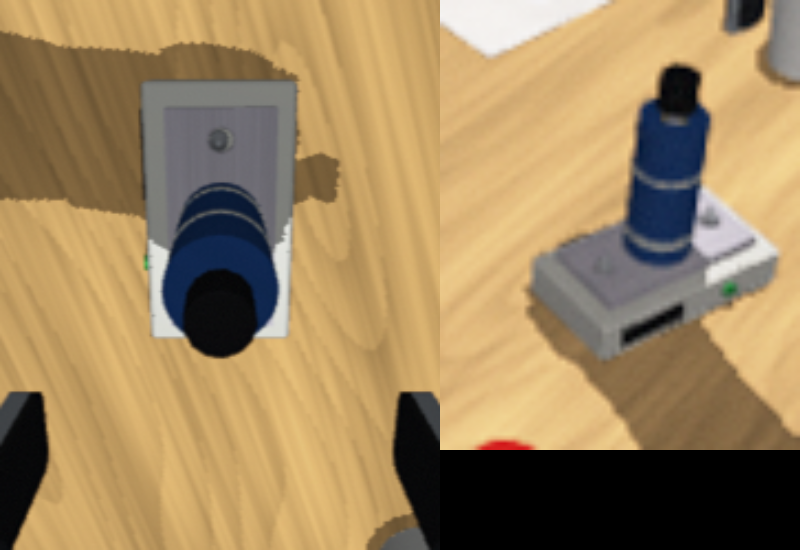

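Pegs show through both holes and the foot is flush. The heights fit a full seat: foot top 0.0385, barrel top 0.1456, knob top 0.1774. Now going down to the knob.

```bash

python3 -m handwheel '{"travel":[[1.5,0,0],[3,0,0],[4.5,0,0],[5.5,0,0],[6.5,0,0],[7.5,0,0],[7.5,0,0],[7.5,0,0]],"turn":[0,0,0,0,0,0,0,0]}'
python3 -c "
from h import *
go(.4756,-.1348,.149,-18.1)"
python3 -m handwheel '{"travel":[[0,0,0],[0,0,0],[0,0,0],[0,0,0],[0,0,0],[0,0,0],[0,0,0],[0,0,0]],"turn":[0,0,0,0,0,0,0,0]}' 0 30
python3 -c "
from h import *
go(.4756,-.1348,.149,-18.1)
print(env.get_obs()['ft_torque'])"
```

```text
clock: 11.0
tool_pos: [0.4751, -0.1346, 0.1487]
ee_rot: [0.112, 0.701, -0.112, 0.696]
force: [-0.0, -0.2, 0.1]
opening: 0.999
t 11.0 at [ 0.4751 -0.1346  0.1487] yaw -18.25 F [-0.  -0.2  0.1] open 0.999 -> travel [-0.03 -0.    0.05] turn -0.003
clock: 11.8
tool_pos: [0.4753, -0.1348, 0.149]
ee_rot: [0.112, 0.7, -0.113, 0.696]
force: [-0.9, 0.2, 3.9]
opening: 0.293
t 11.8 at [ 0.4753 -0.1348  0.149 ] yaw -18.25 F [-0.9  0.2  3.9] open 0.293 -> travel [0.   0.   0.03] turn -0.003
[ 0.08135293  0.02658182 -0.03492913]
```

```bash

python3 -m handwheel '{"travel":[[-0.3,0,0],[-0.7,0,0],[-1.1,0,0],[-1.5,0,0],[-1.9,0,0],[-2.3,0,0],[-2.6,0,0],[-2.6,0,0]],"turn":[0,0,0,0,0,0,0,0]}'
python3 -c "
from h import *
go(.4753,-.1348,.1992,-18.25)"
```

```text
clock: 12.6
tool_pos: [0.4758, -0.1349, 0.1756]
ee_rot: [0.112, 0.7, -0.113, 0.696]
force: [0.1, 0.1, -2.5]
opening: 0.299
t 12.6 at [ 0.4758 -0.1349  0.1756] yaw -18.25 F [ 0.1  0.1 -2.5] open 0.299 -> travel [-2.36 -0.01 -0.06] turn -0.0
```

Rising freely: −2.5 N is about the rod's weight plus friction, with no side force.

```bash

python3 -m handwheel '{"travel":[[-0.3,0,0],[-0.7,0,0],[-1.1,0,0],[-1.5,0,0],[-1.9,0,0],[-2.2,0,0],[-2.4,0,0],[-2.4,0,0]],"turn":[0,0,0,0,0,0,0,0]}'
python3 - <<'E'
from h import *
go(.4755,-.1348,.1992,-18.25)
c=shot('wrist');s=shot('side')
np.savez('w5.npz',**c);np.savez('s5.npz',**s)
a=cv2.resize(c['pixels'][90:340,220:420],(440,550));b=cv2.copyMakeBorder(cv2.resize(s['pixels'][130:240,310:390],(360,495)),0,55,0,0,0)
cv2.imwrite('pics/w5.png',np.hstack([a,b]))
go(.4755,-.1348,.1992,-18.25);P=cloud(c)
h=cv2.cvtColor(c['pixels'],cv2.COLOR_BGR2HSV);m=(h[...,0]>20)&(h[...,0]<35)&(h[...,1]>150)
q=P[m];q=q[(abs(q[:,0]-.476)<.03)&(abs(q[:,1]+.135)<.03)&(q[:,2]>.12)];print('yellow',len(q),np.percentile(q[:,2],[0,5,50,95,100]))
q=P[(abs(P[...,0]-.476)<.025)&(abs(P[...,1]+.135)<.025)&(P[...,2]>.135)&(P[...,2]<.15)];print('top',np.median(q,0))
q=P[(abs(P[...,0]-.49)<.03)&(abs(P[...,1]+.092)<.02)&(P[...,2]>.033)&(P[...,2]<.045)];print('foot',np.median(q,0))
E
```

```text
clock: 13.4
tool_pos: [0.4761, -0.1349, 0.1998]
ee_rot: [0.112, 0.7, -0.113, 0.696]
force: [0.8, 0.0, -2.0]
opening: 0.296
t 13.4 at [ 0.4761 -0.1349  0.1998] yaw -18.25 F [ 0.8  0.  -2. ] open 0.296 -> travel [ 0.06 -0.   -0.06] turn -0.0
t 13.5 at [ 0.4759 -0.1348  0.1995] yaw -18.25 F [-0.7  0.2 -1.6] open 0.293 -> travel [ 0.03 -0.01 -0.04] turn -0.0
yellow 650 [0.14603824 0.15034522 0.17595375 0.19467067 0.20815793]
top [ 0.47903179 -0.12828682  0.14553982]
foot [ 0.48657988 -0.09331445  0.03857805]
```

View pics/w5.png

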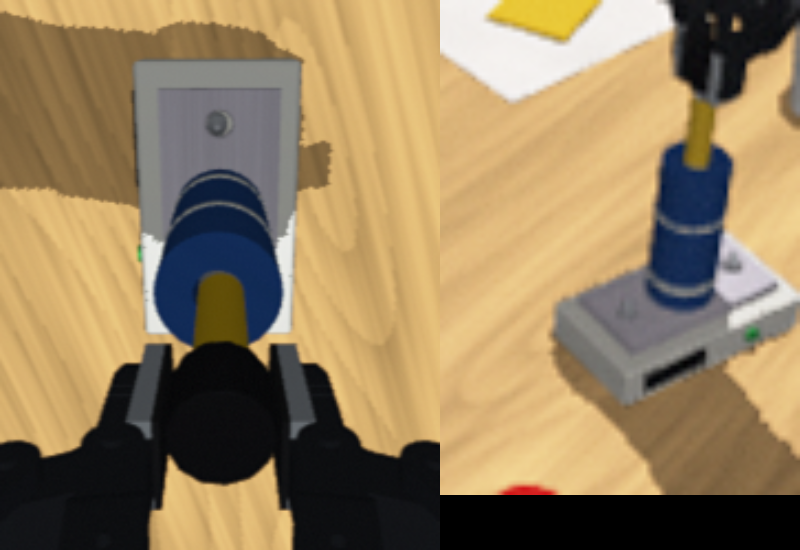

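The rod is drawn in line with the yellow band fully out. The foot is still flush (0.0386) and the barrel top is at 0.1455. I'll do one steady hold, check, then hand in.

```bash

python3 -m handwheel '{"travel":[[0,0,0],[0,0,0],[0,0,0],[0,0,0],[0,0,0],[0,0,0],[0,0,0],[0,0,0]],"turn":[0,0,0,0,0,0,0,0]}'
python3 -c "
from h import *
go(.4755,-.1348,.1992,-18.25)
o=env.get_obs();print(abs(o['joint_vel']).max())
if o['tool_pos'][2]-.149>.0495 and o['tool_pos'][2]-.149<.0515: print(env.sign_off())"
```

```text
clock: 14.3
tool_pos: [0.4759, -0.1348, 0.1995]
ee_rot: [0.112, 0.7, -0.113, 0.696]
force: [-0.4, 0.5, -1.9]
opening: 0.297
t 14.3 at [ 0.4759 -0.1348  0.1995] yaw -18.25 F [-0.4  0.5 -1.9] open 0.297 -> travel [ 0.03 -0.01 -0.04] turn -0.0
0.0017792252577986042
the job is handed in; nothing more can be done
None
```

The blue syringe is seated over both dock pegs and released, and the rod is drawn up and still held by its knob. I handed the job in at 14.3 s.

- **Seating:** The measured heights matched a full seat: foot top 38.6 mm, barrel top 145.5 mm. The pegs showed through both holes, and the depth readings after the draw gave the same heights.
- **Rod:** The gripper rose 50.5 mm from the home grip, by its own position reading. The yellow band stood wholly out of the barrel. Side forces stayed under 1 N, and the vertical load was about 2 N, close to the rod's own weight.
- **Final hold:** The gripper was still, holding only the knob. I never moved toward the carton, bottle or cup, but I took no final picture of them.

No check failed or disagreed. The 0.5 mm over the asked 50 mm is the only deviation I saw.

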